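# Nudge a ball bearing into its nest and swing the keeper over it

### The arm

A 6-joint arm with a two-finger parallel gripper is mounted at the origin on the work surface. World frame = base frame: x ahead of the robot, y to its left, z up, the work surface at z = 0. Lengths are in mm, angles in rad, forces in N, time in s.
With the tool pointing down it reaches from about 350 to 975 mm from the base axis. Payload 7.1 kg.
Tool frame: the origin (TCP) lies on the mounting face of the last link; the fingertips stand 182 mm ahead of it and the grasp point (between the pads) lies 163 mm ahead of it (ctrl.tcp_to_tips is the distance from the TCP to the fingertips, in mm); z points along the fingers, y is the direction in which the jaws open and shut (so a half turn about z gives the same grasp; the last joint's range is limited). The gripper opens to 88 mm and grips with 3 to 60 N. Pads are 20 mm wide; open, the fingers measure 115 mm over their backs; the gripper's body (75 mm by 178 mm) begins 61 mm behind the grasp point.
Start: joints at [-1.177, 0.423, 1.63, -0, 1.089, -0.019], TCP at [250.751, -572.478, 404.675] pointing down, gripper open.
Joint ranges: [-3, 3], [-0.9, 2.11], [0.09, 2.58], [-1.31, 4.45], [0.11, 2.69], [-2.54, 2.54]. Speed limits (rad/s): [2.39, 2.39, 3.01, 3.14, 3.14, 3.14].

### API

Orientations are given as a rotation vector (axis times angle).
In Python, from workcell import ctrl gives the robot as it stands. The module is installed in compiled form; this text tells all that it offers.
- The arm moves only by the tool send_rows, never from a script. Its argument "commands" is a list of rows, each an object with "translation": the shift along the world's x, y, z normalised to -1 to 1, where 1 is 0.1 m, a list of three; "twist": the turn, a rotation vector about the world's x, y, z normalised to -1 to 1, where 1 is 0.5 rad, a list of three. A call has exactly 10 rows; each row is the pose to reach, as a shift and turn from the pose commanded when the call began; what a row does not reach only later rows make up. A row lasts 1/10 s, in which the tool goes at most 50 mm and 8.59 degrees, less where a joint would pass 70% of its speed; a pose out of reach is approached as far as the arm can. A call with a number of a shift or a turn outside -1 to 1 is refused whole. A call with a gripper value outside its range is refused whole. "grip" is the closure, from -1 (fully open) to 1 (shut), set as the call begins (left out, the last holds). The fingers move at their own pace and stop on an object; the grip force is fixed at half the most. Time passes only in rows, so rows that repeat a pose let the fingers close, or fill a call up. It gives the time, the measured TCP pose, the force and the opening at its end, in the units of the state.
- ctrl.get_obs(): the state, without advancing time (a new reading comes with each control period).
- ctrl.get_image(name): name is "side" or "top"; returns a dict with "img" (400x640x3 uint8, red, green, blue), "intrinsics" (3x3 intrinsics, pixels), "dist" ([k1, k2, p1, p2, k3] as OpenCV has them; the pictures are not rectified), "cam_to_world" (4x4, takes a point from camera to world coordinates). Camera axes: x right, y down, z forward; pixel columns grow to the right and rows downward; lengths in mm; the calibration is good to about 2 mm. A picture is of the moment at which its call begins. There is no depth.
- ctrl.close_job(): hands the job in, once; it reports no verdict.
The state is a dict: "t": time; "qpos": joint angles; "qvel": joint speeds; "joint_torque": joint torques, N m; "ee_pos": TCP position; "orientation": TCP orientation; "ft_force": force on the tool from outside, world axes, zero at the start; "moment": the same for the moment, N m; "width": finger opening in mm.
Only numpy, scipy, OpenCV 4.12 (cv2) and the standard library are available. Lean on these libraries where they do the work, as an engineer would, in place of code of your own. Each camera call takes 0.05 s, during which the arm holds its last target. There are 200 camera calls.

### The job

Without lifting it, push the loose ball bearing across the fixture's deck until it drops into the empty nest and sits flat on the nest's floor. Then push the open keeper arm round over it as far as its stop, let go, and leave the other bearing and everything else on the bench where it is.

Things in the scene. Friction and masses are not known exactly. Their poses are not given: they have to be found in the camera images.
- fixture: fixed aluminium plate of a two-station bearing fixture, 220 (x) by 320 (y) by 22 mm; origin at the centre of its underside on the bench, axes along its edges, z up; its flat top (the deck) is at z = 22 mm. Round nests are centred at x = 40, y = 15 mm (empty) and x = 40, y = -95 mm (filled). Pivot bosses 20 mm wide rise 9 mm from the deck at x = 40, y = 95 and -145 mm
- bearing: the loose ball bearing: a steel disc 40 mm in diameter, 12 mm thick, about 65 g, lying flat on the robot's side of the deck; origin at the centre of its underside, z its axis. It slides on the deck; seated in the nest it stands 6 mm proud of the deck and has 1.5 mm of play all round
- nest (a point): centre of the floor of the empty nest: a round recess with a black floor, 43 mm wide, 6 mm deep below the deck, with a 1 mm chamfer; fixture axes
- keeper (a joint): angle of the open keeper arm about its upright pivot: 0 = closed against its stop, lying from the pivot along the fixture's -y over the middle of the nest; it grows as the arm opens clockwise seen from above, towards the fixture's -x (1.57 = along -x), at most 2.2; it stays where it is left; about 1 N at the pin moves it
- pivot (a point): the keeper arm's pivot axis, at deck height; fixture axes
- keeper_pin (a point): centre of the top of the round black pin standing on the open keeper arm, 100 mm from the pivot axis. Pin 14 mm in diameter, from 19 to 51 mm over the deck; the steel arm below it is 16 mm wide, 9 to 19 mm over the deck, ends 110 mm from the pivot, and clears a seated bearing by 3 mm but not one still lying on the deck
- bearing_done: an equal bearing already in the other nest; leave it alone. Over it lies a black steel keeper bar, fixed shut: 16 mm wide, fixture y -155 to -61 mm, 9 to 19 mm over the deck, with a 14 mm pin at y = -69 mm up to 41 mm over the deck. Origin at the centre of the bearing's underside
- spacer: bystander: loose brass cylinder, 22 mm in diameter, 26 mm high, standing on the far strip of the deck; origin under its centre
- plug: bystander: loose steel cylinder, 18 mm in diameter, 18 mm high, standing on the far strip of the deck; origin under its centre
- bin_blue: bystander: blue open bin 160 by 110 by 70 mm left of the fixture; origin under its centre
- bin_green: bystander: green open bin 130 by 100 by 60 mm right of the fixture; origin under its centre
- driver: bystander: screwdriver about 200 mm long lying on the bench to the right; origin under its middle
- jar: bystander: jar 70 mm in diameter, 90 mm high, at the left; origin under its centre
Mind the look-alikes: they are no part of the job. Leave any turquoise or yellow look-alike of the bearing alone.

How it is judged (in metres and radians):
On the way, in this order (a step that is already met when the one before it is completed fails the run):
1. the loose bearing lies flat on the floor of the empty nest (horizontal distance between bearing and nest below 0.004 m and z of bearing in the frame of fixture below 0.0185 m and angle between bearing's own z axis and vertical below 0.06 rad and linear speed of bearing below 0.02 m/s), for 0.2 s.
2. the keeper arm is swung shut over it (value of joint keeper below 0.08 rad), for 0.2 s.
At the end, for the whole second after the job is handed in: the bearing's centre is within 4 mm of the nest's centre, its underside less than 2.5 mm above the nest's floor, tilted less than 0.06 rad and at rest; the keeper joint reads under 0.08 rad; the other bearing is still in its nest (all of step 1 and value of joint keeper below 0.08 rad and horizontal distance between bearing_done and fixture below 0.12 m and z of bearing_done in the frame of fixture below 0.0185 m); the robot touches nothing.
It fails at once if the loose bearing is lifted more than 6 mm off the deck, or stood on edge (z of bearing in the frame of fixture above 0.028 m).
It fails at once if the other bearing is disturbed (more than 6 mm) (distance of bearing_done from where it was at the start of the episode above 0.006 m).
It fails at once if a bystander is moved by more than 15 mm (distance of any of spacer, plug, bin_blue, bin_green, driver, jar from where it was at the start of the episode above 0.015 m).
It also fails if it takes over 48 s, if anything falls off the work surface, if the arm or the gripper's body presses on something with over 40 N, if the wrist force passes 120 N, or if a joint passes its speed limit or range.

## Working session

There is one attempt and no reset: what is moved stays moved. The work goes in short steps, Python scripts to look and compute and a tool call to move; the robot and the scene stay as the last step left them, time stands still between calls to the robot, and variables do not carry over. Pictures are saved under pics/ and viewed, about 8 in all and at most 12, crops included, and the job is handed in when it is done.

Besides the shell and the picture viewer there is one more tool, called after "Request:" as name([rows], argument=value, ...), one row to a line, values as JSON. send_rows: Moves the arm, as the interface text tells. Its arguments: {"type":"object","properties":{"commands":{"type":"array","items":{"type":"object","properties":{"translation":{"type":"array","items":{"type":"number"}},"twist":{"type":"array","items":{"type":"number"}}}}},"grip":{"type":"number"}},"required":["commands"]}

```bash
mkdir -p pics; cat > h.py <<'E'
from workcell import ctrl
import numpy as np, cv2
def grab(n,f=None):
    d=ctrl.get_image(n)
    if f: cv2.imwrite(f,d["img"][:,:,::-1])
    return d
def ray(d,uv,z):
    K=np.array(d["intrinsics"],float);D=np.array(d["dist"],float);T=np.array(d["cam_to_world"],float)
    p=cv2.undistortPoints(np.array(uv,float).reshape(-1,1,2),K,D).reshape(-1,2)
    r=np.c_[p,np.ones(len(p))]@T[:3,:3].T;o=T[:3,3]
    return o+r*((z-o[2])/r[:,2])[:,None]
def proj(d,P):
    T=np.linalg.inv(np.array(d["cam_to_world"],float))
    return cv2.projectPoints(np.array(P,float).reshape(-1,3),cv2.Rodrigues(T[:3,:3])[0],T[:3,3],np.array(d["intrinsics"],float),np.array(d["dist"],float))[0].reshape(-1,2)
E
python3 - <<'E'
from h import *
import pickle
for n in("top","side"):
    d=grab(n,f"pics/{n}0.png");pickle.dump(d,open(n+"0.pkl","wb"));print(n,np.round(d["cam_to_world"],3).tolist(),np.round(d["intrinsics"],1).tolist(),d["dist"])
o=ctrl.get_obs();print(o,ctrl.tcp_to_tips)
E
```

```text
top [[-0.007, -0.995, 0.096, 448.134], [-1.0, 0.006, -0.011, 6.948], [0.011, -0.096, -0.995, 1211.426], [0.0, 0.0, 0.0, 1.0]] [[464.4, 0.0, 324.3], [0.0, 464.4, 202.0], [0.0, 0.0, 1.0]] [-0.03080041  0.          0.          0.          0.        ]
side [[-0.978, -0.143, 0.154, 335.748], [-0.21, 0.673, -0.709, 920.023], [-0.002, -0.725, -0.688, 975.528], [0.0, 0.0, 0.0, 1.0]] [[430.0, 0.0, 317.6], [0.0, 430.0, 197.4], [0.0, 0.0, 1.0]] [0.02685704 0.         0.         0.         0.        ]
{'t': 0.1, 'qpos': array([-1.17698046e+00,  4.23762452e-01,  1.63060168e+00, -2.14920576e-05,
        1.08860770e+00, -1.89775458e-02]), 'qvel': array([-0.00029576, -0.00220836, -0.00112344, -0.00067285, -0.00140494,
        0.00149562]), 'joint_torque': array([ 1.20713034e-04, -5.45612383e+01, -2.74324214e+01,  6.46381290e-02,
        1.87387259e-02, -7.68108777e-06]), 'ee_pos': array([ 250.66902559, -572.2558622 ,  403.98516654]), 'orientation': array([-3.07358854e+00, -6.43558836e-01,  4.32841890e-04]), 'ft_force': array([-0.81490572, -0.14589745, -0.50627059]), 'moment': array([-0.0040742 , -0.00484154, -0.00411325]), 'width': 87.82999883430101} 182.0
```

View pics/top0.png

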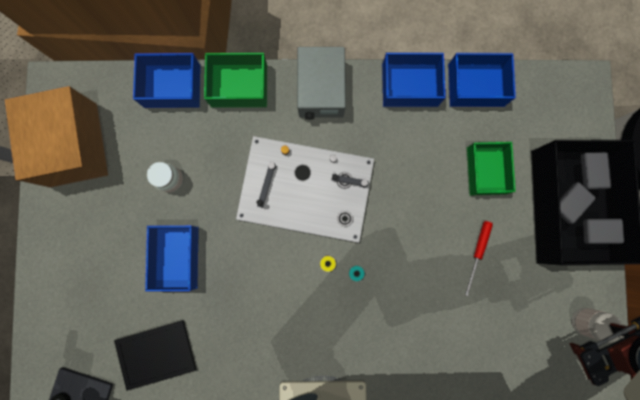

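View pics/side0.png

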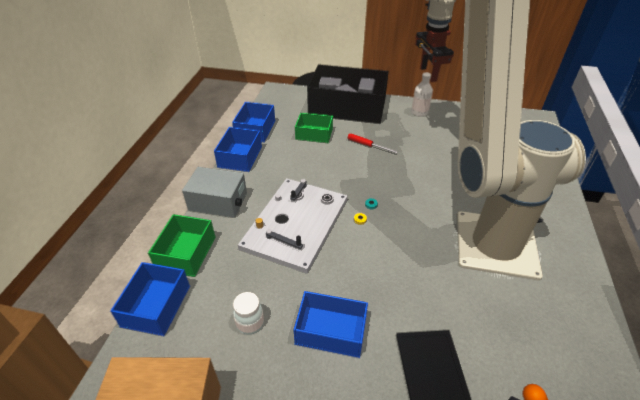

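The top view shows the plate with corners at about (254,137), (375,157), (360,242) and (237,219). The nest is at (303,172), the loose bearing at (345,218), and the keeper pivot at (271,167) with its pin at (263,204). The done bearing is near (345,180), the spacer at (285,150) and the plug at (334,160). The side view agrees with this.

```bash
cat > fix.py <<'E'
from h import *
import pickle
d=pickle.load(open("top0.pkl","rb"));s=pickle.load(open("side0.pkl","rb"))
def quad(d,box,thr):
    im=d["img"];h=cv2.cvtColor(im,cv2.COLOR_RGB2HSV)
    m=((h[...,2]>thr)&(h[...,1]<40)).astype(np.uint8)
    b=np.zeros_like(m);x0,y0,x1,y1=box;b[y0:y1,x0:x1]=1;m*=b
    m=cv2.morphologyEx(m,cv2.MORPH_CLOSE,np.ones((3,3)))
    c=max(cv2.findContours(m,0,1)[0],key=cv2.contourArea)
    hull=cv2.convexHull(c)
    q=cv2.approxPolyDP(hull,8,True).reshape(-1,2).astype(float)
    # refine: fit lines to hull contour points
    pts=c.reshape(-1,2).astype(float);L=[]
    for i in range(len(q)):
        a,b_=q[i],q[(i+1)%len(q)];t=(b_-a)/np.linalg.norm(b_-a);n=np.array([-t[1],t[0]])
        r=pts-a;k=(abs(r@n)<3)&(r@t>8)&(r@t<np.linalg.norm(b_-a)-8)
        L.append(cv2.fitLine(pts[k].astype(np.float32),cv2.DIST_HUBER,0,.01,.01).ravel())
    out=[]
    for i in range(len(q)):
        A,B=L[i-1],L[i];M=np.c_[A[:2],-B[:2]];u=np.linalg.solve(M,B[2:]-A[2:]);out.append(A[2:]+u[0]*A[:2])
    return np.array(out)
for n,dd,box in(("top",d,(225,125,385,250)),("side",s,(232,172,355,275))):
    im=dd["img"]; 
    q=quad(dd,box,150);w=ray(dd,q,22);print(n,q.round(1).tolist());print(w.round(1).tolist(),np.linalg.norm(w-np.roll(w,-1,0),axis=1).round(1),w.mean(0).round(1))
    x0,y0,x1,y1=box;c=im[y0:y1,x0:x1];cv2.imwrite(f"pics/{n}_crop.png",cv2.resize(c[:,:,::-1],None,fx=4.8,fy=4.8,interpolation=cv2.INTER_CUBIC))
E
python3 fix.py
```

```text
top [[252.6999969482422, 135.89999389648438], [372.6000061035156, 158.60000610351562], [358.20001220703125, 241.10000610351562], [235.89999389648438, 218.1999969482422]]
[[736.8, 178.9, 22.0], [675.2, -133.1, 22.0], [461.6, -92.8, 22.0], [522.2, 220.1, 22.0]] [318.  217.3 318.7 218.6] [599.   43.3  22. ]
side [[354.0, 172.0], [354.0, 274.0], [232.0, 274.0], [232.0, 172.0]]
[[453.3, -211.3, 22.0], [389.0, 212.7, 22.0], [712.2, 281.5, 22.0], [862.9, -124.0, 22.0]] [428.8 330.5 432.6 418.8] [604.4  39.7  22. ]
```

View pics/top_crop.png

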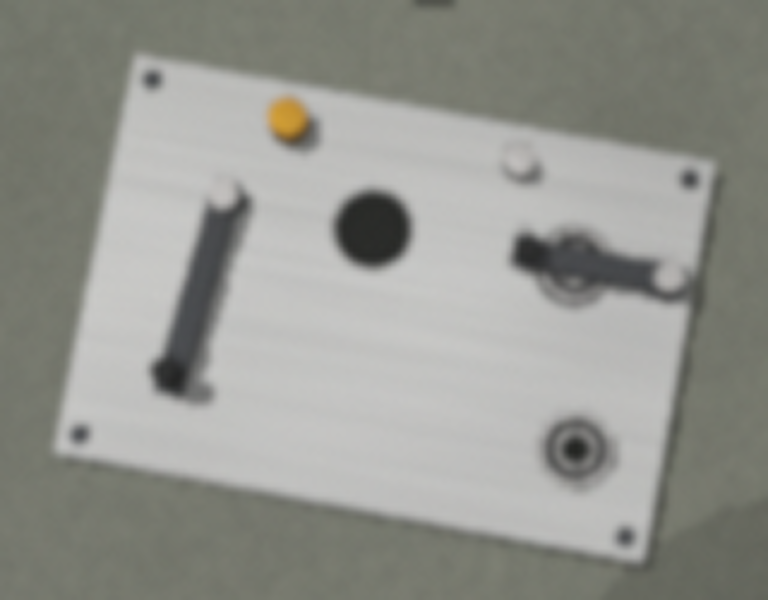

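View pics/side_crop.png

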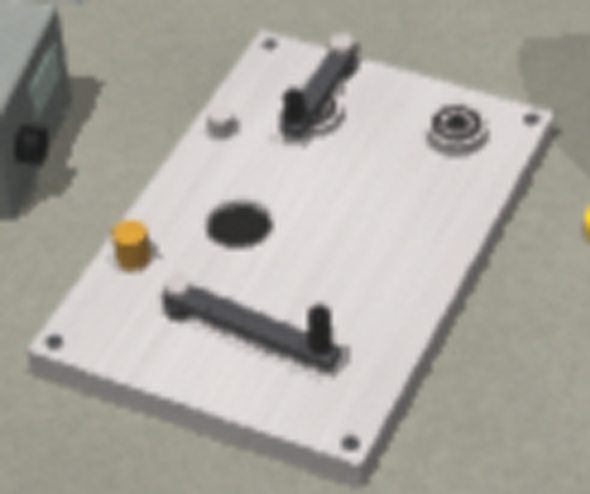

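The top crop gives the nest at crop (373,229), the bearing at (575,449), the pivot at (222,193) and the pin top at (170,372). The side crop gives the nest at (239,224), the bearing top at (457,122) and the pin top at (319,313). Next I'll convert these to world coordinates.

```bash
cat > meas.py <<'E'
from h import *
import pickle
d=pickle.load(open("top0.pkl","rb"));s=pickle.load(open("side0.pkl","rb"))
T=lambda *p:[((a+.5)/4.8-.5+225,(b+.5)/4.8-.5+125) for a,b in p]
S=lambda *p:[((a+.5)/4.8-.5+232,(b+.5)/4.8-.5+172) for a,b in p]
ct=ray(d,T((135,54),(717,160),(648,563),(54,455)),22);cs=ray(s,S((30,353),(265,30),(553,113),(360,467)),22)
for c in(ct,cs):
    y=(c[0]-c[1])+(c[3]-c[2]);x=(c[0]-c[3])+(c[1]-c[2]);print(c.mean(0).round(1),"yaw",np.arctan2(-y[0],y[1]).round(4),np.arctan2(x[1],x[0]).round(4),np.linalg.norm(x)/2,np.linalg.norm(y)/2)
C=(ct.mean(0)[:2]+cs.mean(0)[:2])/2
for nm,a,b,z in(("nest",(373,229),(239,224),22),("bearing",(575,448),(457,122),34),("pin",(170,372),(319,313),73),("pivot",(222,193),(177,284),45),("spacer",(288,117),(131,231),48),("donepin",(528,247),(295,95),63)):
    print(nm,ray(d,T(a),z)[0].round(1),ray(s,S(b),z)[0].round(1))
for c,yaw in((C,-.189),(C,-.195)):
    R=np.array([[np.cos(yaw),-np.sin(yaw)],[np.sin(yaw),np.cos(yaw)]])
    print(c.round(1),"nest",(c+R@[40,15]).round(1),"pivot",(c+R@[40,95]).round(1))
E
python3 meas.py
```

```text
[598.2  41.5  22. ] yaw -0.1868 -0.186 221.42248109834404 321.56441411150985
[594.9  44.9  22. ] yaw -0.1891 -0.1931 216.7583121207768 320.6454199590919
nest [640.1  49.7  22. ] [637.8  52.5  22. ]
bearing [520.4 -57.4  34. ] [517.9 -56.9  34. ]
pin [558.3 152.   73. ] [557.1 157.9  73. ]
pivot [656.1 128.7  45. ] [653.7 129.6  45. ]
spacer [696.2  93.6  48. ] [693.3  95.8  48. ]
donepin [623.6 -32.5  63. ] [620.5 -29.9  63. ]
[596.5  43.2] nest [638.6  50.4] pivot [653.7 129. ]
[596.5  43.2] nest [638.7  50.2] pivot [654.2 128.6]
```

Request:
send_rows([
  {"translation": [0.046, 0.096, 0], "twist": [0, 0, 0.064]},
  {"translation": [0.092, 0.192, 0], "twist": [0, 0, 0.128]},
  {"translation": [0.138, 0.288, 0], "twist": [0, 0, 0.192]},
  {"translation": [0.184, 0.384, 0], "twist": [0, 0, 0.256]},
  {"translation": [0.23, 0.48, 0], "twist": [0, 0, 0.32]},
  {"translation": [0.276, 0.576, 0], "twist": [0, 0, 0.384]},
  {"translation": [0.322, 0.672, 0], "twist": [0, 0, 0.448]},
  {"translation": [0.368, 0.768, 0], "twist": [0, 0, 0.512]},
  {"translation": [0.414, 0.864, 0], "twist": [0, 0, 0.576]},
  {"translation": [0.46, 0.96, 0], "twist": [0, 0, 0.64]},
], grip=0.41)

```text
t: 1.1
ee_pos: [297.1, -475.7, 404.7]
orientation: [2.932, 1.129, 0.0]
ft_force: [0.7, 0.1, -0.1]
width: 25.8
```

Request:
send_rows([
  {"translation": [0.046, 0.096, 0], "twist": [0, 0, 0]},
  {"translation": [0.092, 0.192, 0], "twist": [0, 0, 0]},
  {"translation": [0.138, 0.288, 0], "twist": [0, 0, 0]},
  {"translation": [0.184, 0.384, 0], "twist": [0, 0, 0]},
  {"translation": [0.23, 0.48, 0], "twist": [0, 0, 0]},
  {"translation": [0.276, 0.576, 0], "twist": [0, 0, 0]},
  {"translation": [0.322, 0.672, 0], "twist": [0, 0, 0]},
  {"translation": [0.368, 0.768, 0], "twist": [0, 0, 0]},
  {"translation": [0.414, 0.864, 0], "twist": [0, 0, 0]},
  {"translation": [0.46, 0.96, 0], "twist": [0, 0, 0]},
])

```text
t: 2.1
ee_pos: [343.1, -379.7, 404.7]
orientation: [2.933, 1.125, -0.0]
ft_force: [0.7, -0.1, 0.7]
width: 25.8
```

Request:
send_rows([
  {"translation": [0.046, 0.096, 0], "twist": [0, 0, 0]},
  {"translation": [0.092, 0.192, 0], "twist": [0, 0, 0]},
  {"translation": [0.138, 0.288, 0], "twist": [0, 0, 0]},
  {"translation": [0.184, 0.384, 0], "twist": [0, 0, 0]},
  {"translation": [0.23, 0.48, 0], "twist": [0, 0, 0]},
  {"translation": [0.276, 0.576, 0], "twist": [0, 0, 0]},
  {"translation": [0.322, 0.672, 0], "twist": [0, 0, 0]},
  {"translation": [0.368, 0.768, 0], "twist": [0, 0, 0]},
  {"translation": [0.414, 0.864, 0], "twist": [0, 0, 0]},
  {"translation": [0.46, 0.96, 0], "twist": [0, 0, 0]},
])

```text
t: 3.1
ee_pos: [389.1, -283.7, 404.7]
orientation: [2.933, 1.125, 0.0]
ft_force: [-0.3, 1.3, -0.4]
width: 25.8
```

Request:
send_rows([
  {"translation": [0.046, 0.096, 0], "twist": [0, 0, 0]},
  {"translation": [0.092, 0.192, 0], "twist": [0, 0, 0]},
  {"translation": [0.138, 0.288, 0], "twist": [0, 0, 0]},
  {"translation": [0.184, 0.384, 0], "twist": [0, 0, 0]},
  {"translation": [0.23, 0.48, 0], "twist": [0, 0, 0]},
  {"translation": [0.276, 0.576, 0], "twist": [0, 0, 0]},
  {"translation": [0.322, 0.672, 0], "twist": [0, 0, 0]},
  {"translation": [0.368, 0.768, 0], "twist": [0, 0, 0]},
  {"translation": [0.414, 0.864, 0], "twist": [0, 0, 0]},
  {"translation": [0.46, 0.96, 0], "twist": [0, 0, 0]},
])

```text
t: 4.1
ee_pos: [435.1, -187.7, 404.7]
orientation: [-2.933, -1.126, 0.0]
ft_force: [-0.1, -0.6, 0.2]
width: 25.8
```

Request:
send_rows([
  {"translation": [0.047, 0.097, -0.099]},
  {"translation": [0.094, 0.194, -0.198]},
  {"translation": [0.14, 0.29, -0.297]},
  {"translation": [0.187, 0.39, -0.396]},
  {"translation": [0.234, 0.486, -0.495]},
  {"translation": [0.28, 0.583, -0.594]},
  {"translation": [0.327, 0.68, -0.693]},
  {"translation": [0.374, 0.777, -0.792]},
  {"translation": [0.42, 0.875, -0.891]},
  {"translation": [0.466, 0.972, -0.99]},
])

```text
validation failed for argument at $.co...
```

Request:
send_rows([
  {"translation": [0, 0, -0.15]},
  {"translation": [0, 0, -0.3]},
  {"translation": [0, 0, -0.45]},
  {"translation": [0, 0, -0.6]},
  {"translation": [0, 0, -0.72]},
  {"translation": [0, 0, -0.82]},
  {"translation": [0, 0, -0.9]},
  {"translation": [0, 0, -0.95]},
  {"translation": [0, 0, -0.98]},
  {"translation": [0, 0, -0.99]},
])

```text
validation failed for argument at $.co...
```

Request:
send_rows([
  {"translation": [0.074, 0.067, 0]},
  {"translation": [0.149, 0.134, 0]},
  {"translation": [0.223, 0.2, 0]},
  {"translation": [0.297, 0.268, 0]},
  {"translation": [0.372, 0.335, 0]},
  {"translation": [0.446, 0.4, 0]},
  {"translation": [0.52, 0.468, 0]},
  {"translation": [0.59, 0.535, 0]},
  {"translation": [0.65, 0.587, 0]},
  {"translation": [0.7, 0.63, 0]},
])

```text
validation failed for argument at $.co...
```

```bash
cat > look.py <<'E'
from h import *
import sys,pickle
k=sys.argv[1];o=[]
for n,(x0,y0,x1,y1) in(("top",(225,125,385,250)),("side",(232,172,392,297))):
    d=grab(n);pickle.dump(d,open(n+k+".pkl","wb"));o.append(cv2.resize(d["img"][y0:y1,x0:x1,::-1],None,fx=2.5 if n=="x" else 3,fy=3,interpolation=cv2.INTER_CUBIC)[:, :400])
cv2.imwrite(f"pics/l{k}.png",np.hstack(o))
s=ctrl.get_obs();print(s["t"],s["ee_pos"].round(1),s["ft_force"].round(1),s["qpos"].round(2))
E
python3 look.py 1
```

```text
4.2 [ 435.3 -187.5  404.7] [ 0.2 -0.8  0.9] [-0.43  0.2   1.95  0.    0.99  0.4 ]
```

View pics/l1.png

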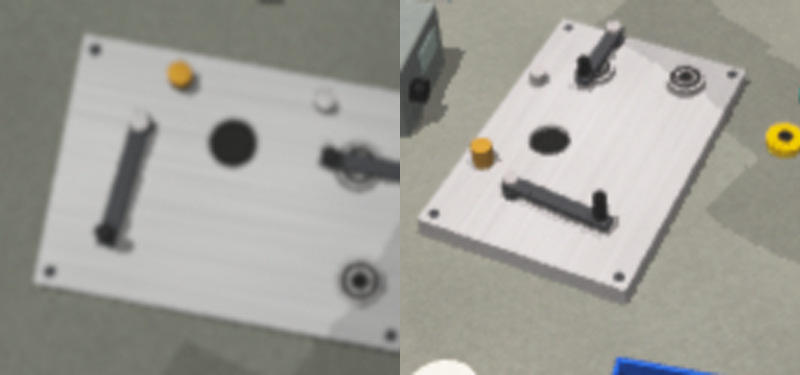

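The three moves were refused because each row also needs a twist. The picture shows the scene unchanged: bearing at about (360,281), nest at (233,143). I'll resend the moves with twist included.

Request:
send_rows([
  {"translation": [0.047, 0.097, -0.099], "twist": [0, 0, 0]},
  {"translation": [0.094, 0.194, -0.198], "twist": [0, 0, 0]},
  {"translation": [0.14, 0.29, -0.297], "twist": [0, 0, 0]},
  {"translation": [0.187, 0.39, -0.396], "twist": [0, 0, 0]},
  {"translation": [0.234, 0.486, -0.495], "twist": [0, 0, 0]},
  {"translation": [0.28, 0.583, -0.594], "twist": [0, 0, 0]},
  {"translation": [0.327, 0.68, -0.693], "twist": [0, 0, 0]},
  {"translation": [0.374, 0.777, -0.792], "twist": [0, 0, 0]},
  {"translation": [0.42, 0.875, -0.891], "twist": [0, 0, 0]},
  {"translation": [0.466, 0.972, -0.99], "twist": [0, 0, 0]},
])

```text
t: 5.2
ee_pos: [481.8, -90.4, 304.9]
orientation: [2.933, 1.125, 0.0]
ft_force: [-0.0, -0.0, -0.2]
width: 25.7
```

Request:
send_rows([
  {"translation": [0, 0, -0.15], "twist": [0, 0, 0]},
  {"translation": [0, 0, -0.3], "twist": [0, 0, 0]},
  {"translation": [0, 0, -0.45], "twist": [0, 0, 0]},
  {"translation": [0, 0, -0.6], "twist": [0, 0, 0]},
  {"translation": [0, 0, -0.72], "twist": [0, 0, 0]},
  {"translation": [0, 0, -0.82], "twist": [0, 0, 0]},
  {"translation": [0, 0, -0.9], "twist": [0, 0, 0]},
  {"translation": [0, 0, -0.95], "twist": [0, 0, 0]},
  {"translation": [0, 0, -0.98], "twist": [0, 0, 0]},
  {"translation": [0, 0, -0.99], "twist": [0, 0, 0]},
])

```text
t: 6.2
ee_pos: [481.4, -91.3, 206.6]
orientation: [2.933, 1.125, 0.0]
ft_force: [0.7, 0.7, 0.5]
width: 25.8
```

Request:
send_rows([
  {"translation": [0.074, 0.067, 0], "twist": [0, 0, 0]},
  {"translation": [0.149, 0.134, 0], "twist": [0, 0, 0]},
  {"translation": [0.223, 0.2, 0], "twist": [0, 0, 0]},
  {"translation": [0.297, 0.268, 0], "twist": [0, 0, 0]},
  {"translation": [0.372, 0.335, 0], "twist": [0, 0, 0]},
  {"translation": [0.446, 0.4, 0], "twist": [0, 0, 0]},
  {"translation": [0.52, 0.468, 0], "twist": [0, 0, 0]},
  {"translation": [0.59, 0.535, 0], "twist": [0, 0, 0]},
  {"translation": [0.65, 0.587, 0], "twist": [0, 0, 0]},
  {"translation": [0.7, 0.63, 0], "twist": [0, 0, 0]},
])

```text
t: 7.2
ee_pos: [551.9, -27.8, 206.6]
orientation: [-2.933, -1.126, 0.0]
ft_force: [-0.0, -0.6, 1.5]
width: 25.8
```

```bash
python3 look.py 2
```

```text
7.3 [552.1 -27.8 206.7] [-0.1  0.3 -0.1] [-0.07  0.62  1.89  0.    0.63  0.77]
```

View pics/l2.png

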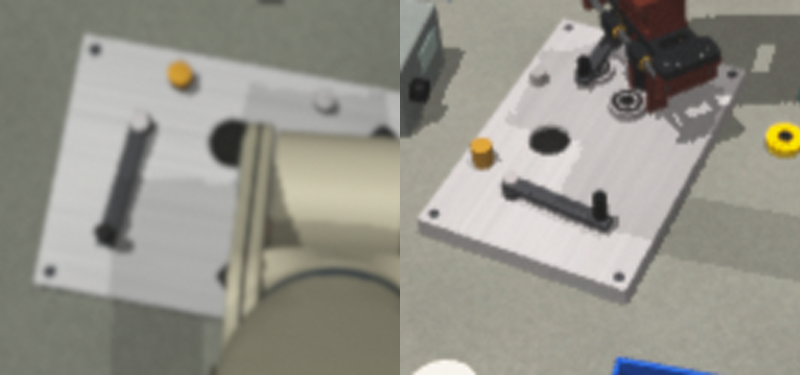

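The side view shows the bearing cradled in front of the fingers at crop (628,100), with the nest at (549,140).

```bash
python3 - <<'E'
from h import *
import pickle
d=pickle.load(open("side2.pkl","rb"))
f=lambda x,y:((x-400+.5)/3-.5+232,(y+.5)/3-.5+172)
b=ray(d,[f(627.5,99.5)],34)[0];n=ray(d,[f(549.5,140)],22)[0];print(b,n,n-b)
E
```

```text
[569.9314473  -9.5304129  34.       ] [637.42965511  52.68767456  22.        ] [ 67.49820781  62.21808746 -12.        ]
```

Request:
send_rows([
  {"translation": [0.06, 0.055, 0], "twist": [0, 0, 0]},
  {"translation": [0.12, 0.11, 0], "twist": [0, 0, 0]},
  {"translation": [0.18, 0.165, 0], "twist": [0, 0, 0]},
  {"translation": [0.24, 0.22, 0], "twist": [0, 0, 0]},
  {"translation": [0.3, 0.275, 0], "twist": [0, 0, 0]},
  {"translation": [0.36, 0.33, 0], "twist": [0, 0, 0]},
  {"translation": [0.42, 0.385, 0], "twist": [0, 0, 0]},
  {"translation": [0.48, 0.44, 0], "twist": [0, 0, 0]},
  {"translation": [0.53, 0.486, 0], "twist": [0, 0, 0]},
  {"translation": [0.57, 0.523, 0], "twist": [0, 0, 0]},
])

```text
t: 8.3
ee_pos: [608.8, 24.5, 206.7]
orientation: [2.933, 1.126, 0.0]
ft_force: [-0.3, -0.4, 0.3]
width: 25.8
```

Request:
send_rows([
  {"translation": [0.012, 0.011, 0], "twist": [0, 0, 0]},
  {"translation": [0.024, 0.022, 0], "twist": [0, 0, 0]},
  {"translation": [0.036, 0.033, 0], "twist": [0, 0, 0]},
  {"translation": [0.048, 0.044, 0], "twist": [0, 0, 0]},
  {"translation": [0.06, 0.055, 0], "twist": [0, 0, 0]},
  {"translation": [0.072, 0.066, 0], "twist": [0, 0, 0]},
  {"translation": [0.084, 0.077, 0], "twist": [0, 0, 0]},
  {"translation": [0.096, 0.088, 0], "twist": [0, 0, 0]},
  {"translation": [0.102, 0.094, 0], "twist": [0, 0, 0]},
  {"translation": [0.108, 0.1, 0], "twist": [0, 0, 0]},
])

```text
t: 9.3
ee_pos: [619.2, 34.0, 206.7]
orientation: [2.933, 1.126, -0.0]
ft_force: [-0.5, -3.5, 0.4]
width: 26.0
```

```bash
python3 look.py 3
```

```text
9.4 [619.2  33.9 206.6] [-0.3 -1.4  0.1] [ 0.04  0.68  1.73 -0.    0.73  0.87]
```

View pics/l3.png

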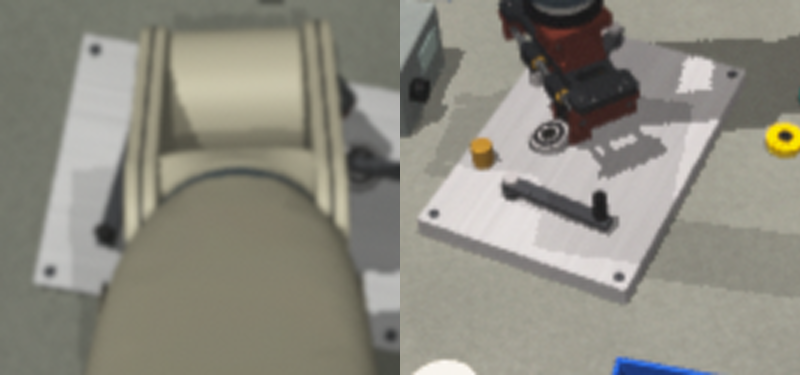

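The bearing is now over the nest, at side crop (548,135). I'll back off and rise, then check that it's seated.

Request:
send_rows([
  {"translation": [-0.05, -0.046, 0], "twist": [0, 0, 0]},
  {"translation": [-0.12, -0.11, 0], "twist": [0, 0, 0]},
  {"translation": [-0.2, -0.18, 0.04], "twist": [0, 0, 0]},
  {"translation": [-0.28, -0.26, 0.14], "twist": [0, 0, 0]},
  {"translation": [-0.36, -0.33, 0.26], "twist": [0, 0, 0]},
  {"translation": [-0.44, -0.4, 0.38], "twist": [0, 0, 0]},
  {"translation": [-0.5, -0.46, 0.5], "twist": [0, 0, 0]},
  {"translation": [-0.54, -0.5, 0.6], "twist": [0, 0, 0]},
  {"translation": [-0.57, -0.53, 0.67], "twist": [0, 0, 0]},
  {"translation": [-0.6, -0.55, 0.7], "twist": [0, 0, 0]},
])

```text
t: 10.4
ee_pos: [559.3, -21.2, 277.8]
orientation: [2.933, 1.125, 0.002]
ft_force: [0.1, -0.4, 0.6]
width: 25.7
```

```bash
cat > zoom.py <<'E'
from h import *
import sys,pickle
s=grab("side");t=grab("top");pickle.dump((s,t),open("z%s.pkl"%sys.argv[1],"wb"))
a=cv2.resize(s["img"][190:260,240:340,::-1],None,fx=8,fy=8,interpolation=cv2.INTER_CUBIC)
cv2.imwrite("pics/z%s.png"%sys.argv[1],a)
x,y=640.0-1.3,51-.3
for n,z in(("seated top",28),("unseated top",34)):
    th=np.linspace(0,2*np.pi,60);c=proj(s,np.c_[638.5+20*np.cos(th),51.5+20*np.sin(th),np.full(60,z)]);print(n,(c.min(0)-[240,190])*8,(c.max(0)-[240,190])*8)
o=ctrl.get_obs();print(o["t"],o["ee_pos"].round(1))
E
python3 zoom.py 1
```

```text
seated top [276.7291631  175.85710785] [381.62294982 251.33193273]
unseated top [275.61470838 164.92124954] [380.84044087 240.39023631]
10.5 [559.  -21.1 277.1]
```

View pics/z1.png

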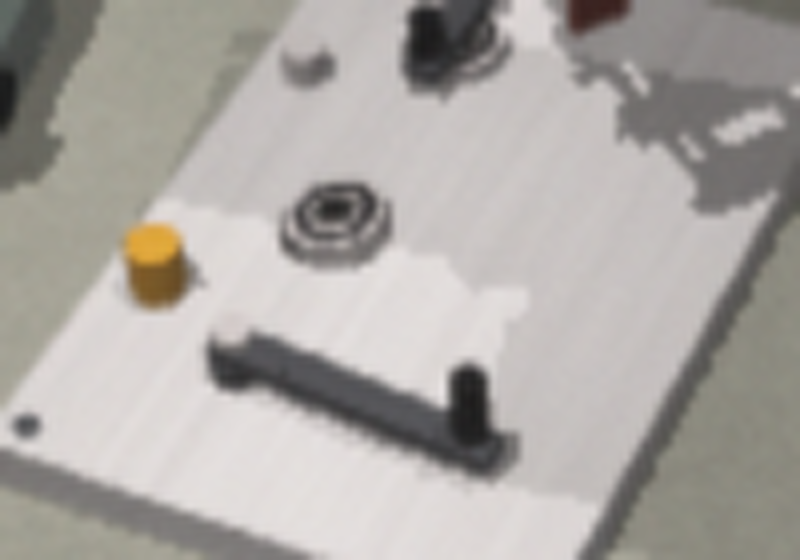

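The bearing's hole centre is at zoom (333,208) and the nest's deck centre was at about (334,229). That offset suggests it isn't fully down yet: a seated top should be near y = 214, an unseated one near 203. I'll clear the top view and compare the bearing with the nest in the same camera.

Request:
send_rows([
  {"translation": [-0.1, -0.1, 0], "twist": [0, 0, 0]},
  {"translation": [-0.2, -0.2, 0], "twist": [0, 0, 0]},
  {"translation": [-0.3, -0.3, 0], "twist": [0, 0, 0]},
  {"translation": [-0.4, -0.4, 0], "twist": [0, 0, 0]},
  {"translation": [-0.5, -0.5, 0], "twist": [0, 0, 0]},
  {"translation": [-0.6, -0.6, 0], "twist": [0, 0, 0]},
  {"translation": [-0.7, -0.7, 0], "twist": [0, 0, 0]},
  {"translation": [-0.8, -0.8, 0], "twist": [0, 0, 0]},
  {"translation": [-0.85, -0.85, 0], "twist": [0, 0, 0]},
  {"translation": [-0.9, -0.9, 0], "twist": [0, 0, 0]},
])

```text
t: 11.5
ee_pos: [468.7, -111.6, 276.8]
orientation: [2.933, 1.125, 0.0]
ft_force: [0.3, 0.2, 0.5]
width: 25.9
```

```bash
cat > z2.py <<'E'
from h import *
import sys,pickle
k=sys.argv[1]
s=grab("side");t=grab("top");pickle.dump((s,t),open(f"z{k}.pkl","wb"))
s0=pickle.load(open("side0.pkl","rb"));t0=pickle.load(open("top0.pkl","rb"))
C=lambda d,x,y:cv2.resize(d["img"][y:y+28,x:x+40,::-1],None,fx=10,fy=10,interpolation=cv2.INTER_CUBIC)
a=np.vstack([np.hstack([C(t0,283,158),C(t,283,158)]),np.hstack([C(s0,262,204),C(s,262,204)])])
cv2.imwrite(f"pics/z{k}.png",a)
E
python3 z2.py 2
```

```text
(no output)
```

View pics/z2.png

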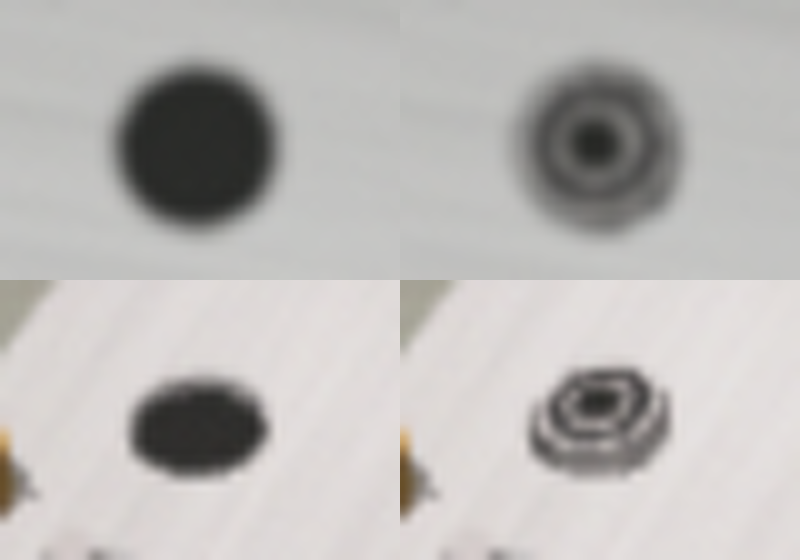

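```bash
python3 - <<'E'
from h import *
import pickle
s,t=pickle.load(open("z2.pkl","rb"))
f=lambda x,y,ox,oy:((x+.5)/10-.5+ox,(y+.5)/10-.5+oy)
for z in(22,28,31,34):
    a=ray(t,[f(196,143,283,158)],z)[0];b=ray(s,[f(198,403-280,262,204)],z)[0];print(z,a.round(1),b.round(1),(b-a).round(1))
a=ray(t,[f(196,145,283,158)],22)[0];b=ray(s,[f(198,428-280,262,204)],22)[0];print("nest",a.round(1),b.round(1),(b-a).round(1))
# dark hole / rim profile, side: column through centre; and of done bearing and start bearing for comparison
s0=pickle.load(open("side0.pkl","rb"))
for nm,d,x,y in(("now",s,282,216),("start",s0,327,197),("nestcol",s0,282,218)):
    g=cv2.cvtColor(d["img"],cv2.COLOR_RGB2GRAY);print(nm,g[y-8:y+12,x].tolist())
E
```

```text
22 [641.3  50.1  22. ] [640.7  42.6  22. ] [-0.6 -7.5  0. ]
28 [640.3  49.9  28. ] [638.8  48.1  28. ] [-1.5 -1.7 -0. ]
31 [639.8  49.7  31. ] [637.9  50.9  31. ] [-2.   1.1  0. ]
34 [639.4  49.6  34. ] [636.9  53.6  34. ] [-2.5  4.   0. ]
nest [640.8  50.1  22. ] [637.9  52.9  22. ] [-2.9  2.8  0. ]
now [220, 221, 221, 216, 193, 92, 108, 58, 52, 92, 155, 111, 170, 129, 128, 169, 216, 223, 221, 222]
start [173, 210, 213, 210, 190, 104, 113, 62, 47, 66, 106, 89, 121, 127, 119, 154, 209, 213, 212, 215]
nestcol [218, 217, 212, 181, 117, 57, 47, 46, 48, 46, 47, 49, 62, 128, 213, 220, 220, 219, 218, 217]
```

Both views put the bearing at full height, still lying on the deck and about 1.3 mm short, mostly in -x. I'll go back and push it a little further, shifted slightly sideways.

Request:
send_rows([
  {"translation": [0.1, 0.1, 0], "twist": [0, 0, 0]},
  {"translation": [0.2, 0.2, 0], "twist": [0, 0, 0]},
  {"translation": [0.3, 0.3, 0], "twist": [0, 0, 0]},
  {"translation": [0.4, 0.4, 0], "twist": [0, 0, 0]},
  {"translation": [0.5, 0.5, 0], "twist": [0, 0, 0]},
  {"translation": [0.6, 0.6, 0], "twist": [0, 0, 0]},
  {"translation": [0.7, 0.7, 0], "twist": [0, 0, 0]},
  {"translation": [0.8, 0.8, 0], "twist": [0, 0, 0]},
  {"translation": [0.88, 0.88, 0], "twist": [0, 0, 0]},
  {"translation": [0.95, 0.95, 0], "twist": [0, 0, 0]},
])

```text
t: 12.6
ee_pos: [564.9, -15.2, 276.7]
orientation: [2.933, 1.126, 0.0]
ft_force: [-1.0, 0.1, 0.0]
width: 26.0
```

Request:
send_rows([
  {"translation": [0.04, 0.03, -0.1], "twist": [0, 0, 0]},
  {"translation": [0.08, 0.06, -0.2], "twist": [0, 0, 0]},
  {"translation": [0.12, 0.1, -0.3], "twist": [0, 0, 0]},
  {"translation": [0.16, 0.13, -0.4], "twist": [0, 0, 0]},
  {"translation": [0.2, 0.16, -0.5], "twist": [0, 0, 0]},
  {"translation": [0.24, 0.2, -0.58], "twist": [0, 0, 0]},
  {"translation": [0.28, 0.23, -0.64], "twist": [0, 0, 0]},
  {"translation": [0.31, 0.26, -0.68], "twist": [0, 0, 0]},
  {"translation": [0.33, 0.275, -0.7], "twist": [0, 0, 0]},
  {"translation": [0.34, 0.28, -0.7], "twist": [0, 0, 0]},
])

```text
t: 13.6
ee_pos: [598.3, 12.2, 206.6]
orientation: [-2.933, -1.126, 0.0]
ft_force: [1.1, -0.7, 0.5]
width: 26.0
```

Request:
send_rows([
  {"translation": [0.05, 0.05, 0], "twist": [0, 0, 0]},
  {"translation": [0.1, 0.1, 0], "twist": [0, 0, 0]},
  {"translation": [0.15, 0.145, 0], "twist": [0, 0, 0]},
  {"translation": [0.18, 0.175, 0], "twist": [0, 0, 0]},
  {"translation": [0.2, 0.19, 0], "twist": [0, 0, 0]},
  {"translation": [0.21, 0.2, 0], "twist": [0, 0, 0]},
  {"translation": [0.22, 0.21, 0], "twist": [0, 0, 0]},
  {"translation": [0.225, 0.218, 0], "twist": [0, 0, 0]},
  {"translation": [0.232, 0.225, 0], "twist": [0, 0, 0]},
  {"translation": [0.237, 0.23, 0], "twist": [0, 0, 0]},
])

```text
t: 14.6
ee_pos: [621.7, 34.5, 206.6]
orientation: [2.933, 1.125, -0.001]
ft_force: [-0.9, -6.7, 0.9]
width: 25.6
```

```bash
cat > prof.py <<'E'
from h import *
d=grab("side");g=cv2.cvtColor(d["img"],cv2.COLOR_RGB2GRAY)
for x in(280,281,282,283): print(g[208:228,x].tolist())
o=ctrl.get_obs();print(o["t"],o["ee_pos"].round(1),o["ft_force"].round(1),o["width"])
E
python3 prof.py
```

```text
[192, 195, 194, 191, 172, 108, 92, 55, 43, 61, 98, 77, 104, 130, 122, 148, 188, 195, 195, 198]
[132, 181, 185, 186, 171, 92, 90, 47, 41, 62, 99, 72, 110, 129, 122, 147, 190, 197, 197, 197]
[66, 83, 86, 101, 125, 83, 94, 55, 47, 85, 144, 97, 149, 121, 120, 154, 193, 197, 197, 198]
[37, 40, 41, 50, 74, 82, 119, 94, 71, 94, 107, 110, 137, 117, 120, 157, 194, 197, 196, 195]
14.65 [621.7  34.5 206.6] [-1.9 -4.5  1.3] 25.79447671088189
```

The tool met a steady 4–7 N and the bearing didn't move, so it's held by the nest, either seated or wedged. I'll probe its top with closed fingertips: a seated top is at z = 28, an unseated one at 34.

Request:
send_rows([
  {"translation": [-0.02, -0.02, 0], "twist": [0, 0, 0]},
  {"translation": [-0.05, -0.045, 0], "twist": [0, 0, 0]},
  {"translation": [-0.09, -0.08, 0], "twist": [0, 0, 0]},
  {"translation": [-0.09, -0.08, 0.05], "twist": [0, 0, 0]},
  {"translation": [-0.09, -0.08, 0.1], "twist": [0, 0, 0]},
  {"translation": [-0.09, -0.08, 0.16], "twist": [0, 0, 0]},
  {"translation": [-0.09, -0.08, 0.22], "twist": [0, 0, 0]},
  {"translation": [-0.09, -0.08, 0.27], "twist": [0, 0, 0]},
  {"translation": [-0.09, -0.08, 0.3], "twist": [0, 0, 0]},
  {"translation": [-0.09, -0.08, 0.3], "twist": [0, 0, 0]},
])

```text
t: 15.65
ee_pos: [613.1, 27.1, 237.3]
orientation: [2.933, 1.125, 0.001]
ft_force: [0.7, 0.1, -0.3]
width: 25.8
```

Request:
send_rows([
  {"translation": [0, 0, 0], "twist": [0, 0, 0]},
  {"translation": [0.06, 0.06, 0], "twist": [0, 0, 0]},
  {"translation": [0.13, 0.12, 0], "twist": [0, 0, 0]},
  {"translation": [0.2, 0.18, 0], "twist": [0, 0, 0]},
  {"translation": [0.264, 0.238, 0], "twist": [0, 0, 0]},
  {"translation": [0.264, 0.238, -0.04], "twist": [0, 0, 0]},
  {"translation": [0.264, 0.238, -0.08], "twist": [0, 0, 0]},
  {"translation": [0.264, 0.238, -0.12], "twist": [0, 0, 0]},
  {"translation": [0.264, 0.238, -0.15], "twist": [0, 0, 0]},
  {"translation": [0.264, 0.238, -0.167], "twist": [0, 0, 0]},
], grip=1)

```text
t: 16.65
ee_pos: [638.9, 50.6, 219.4]
orientation: [-2.933, -1.125, 0.001]
ft_force: [0.3, 0.5, 0.4]
width: 0.4
```

Request:
send_rows([
  {"translation": [0, 0, -0.01], "twist": [0, 0, 0]},
  {"translation": [0, 0, -0.02], "twist": [0, 0, 0]},
  {"translation": [0, 0, -0.03], "twist": [0, 0, 0]},
  {"translation": [0, 0, -0.035], "twist": [0, 0, 0]},
  {"translation": [0, 0, -0.04], "twist": [0, 0, 0]},
  {"translation": [0, 0, -0.045], "twist": [0, 0, 0]},
  {"translation": [0, 0, -0.05], "twist": [0, 0, 0]},
  {"translation": [0, 0, -0.05], "twist": [0, 0, 0]},
  {"translation": [0, 0, -0.05], "twist": [0, 0, 0]},
  {"translation": [0, 0, -0.05], "twist": [0, 0, 0]},
])

```text
t: 17.65
ee_pos: [639.3, 50.8, 215.0]
orientation: [2.933, 1.126, 0.0]
ft_force: [0.2, -0.9, 0.3]
width: 0.7
```

Request:
send_rows([
  {"translation": [0, 0, -0.005], "twist": [0, 0, 0]},
  {"translation": [0, 0, -0.01], "twist": [0, 0, 0]},
  {"translation": [0, 0, -0.015], "twist": [0, 0, 0]},
  {"translation": [0, 0, -0.02], "twist": [0, 0, 0]},
  {"translation": [0, 0, -0.025], "twist": [0, 0, 0]},
  {"translation": [0, 0, -0.03], "twist": [0, 0, 0]},
  {"translation": [0, 0, -0.035], "twist": [0, 0, 0]},
  {"translation": [0, 0, -0.04], "twist": [0, 0, 0]},
  {"translation": [0, 0, -0.04], "twist": [0, 0, 0]},
  {"translation": [0, 0, -0.04], "twist": [0, 0, 0]},
])

```text
t: 18.65
ee_pos: [639.3, 50.8, 211.0]
orientation: [-2.933, -1.125, 0.0]
ft_force: [-0.5, 0.6, -0.3]
width: 0.3
```

Request:
send_rows([
  {"translation": [0, 0, -0.003], "twist": [0, 0, 0]},
  {"translation": [0, 0, -0.006], "twist": [0, 0, 0]},
  {"translation": [0, 0, -0.009], "twist": [0, 0, 0]},
  {"translation": [0, 0, -0.011], "twist": [0, 0, 0]},
  {"translation": [0, 0, -0.011], "twist": [0, 0, 0]},
  {"translation": [0, 0, -0.011], "twist": [0, 0, 0]},
  {"translation": [0, 0, 0.1], "twist": [0, 0, 0]},
  {"translation": [0, 0, 0.25], "twist": [0, 0, 0]},
  {"translation": [0, 0, 0.5], "twist": [0, 0, 0]},
  {"translation": [0, 0, 0.69], "twist": [0, 0, 0]},
], grip=1)

```text
t: 19.65
ee_pos: [639.6, 50.8, 282.3]
orientation: [2.933, 1.125, 0.003]
ft_force: [0.3, 0.5, -0.3]
width: 0.6
```

The tips reached z = 29 with no force, so the bearing is down in the nest, and the press has settled it. Next I'll straddle the keeper pin at about (558,155).

Request:
send_rows([
  {"translation": [-0.08, 0.09, 0], "twist": [0, 0, -0.1]},
  {"translation": [-0.16, 0.18, 0], "twist": [0, 0, -0.2]},
  {"translation": [-0.24, 0.27, 0], "twist": [0, 0, -0.3]},
  {"translation": [-0.32, 0.36, 0], "twist": [0, 0, -0.4]},
  {"translation": [-0.4, 0.45, 0], "twist": [0, 0, -0.5]},
  {"translation": [-0.48, 0.54, 0], "twist": [0, 0, -0.6]},
  {"translation": [-0.56, 0.63, 0], "twist": [0, 0, -0.7]},
  {"translation": [-0.64, 0.72, 0], "twist": [0, 0, -0.8]},
  {"translation": [-0.72, 0.81, 0], "twist": [0, 0, -0.9]},
  {"translation": [-0.8, 0.9, 0], "twist": [0, 0, -1]},
], grip=0.0)

```text
t: 20.65
ee_pos: [559.2, 141.2, 281.4]
orientation: [-3.121, -0.362, -0.003]
ft_force: [0.1, -0.6, 0.5]
width: 43.9
```

Request:
send_rows([
  {"translation": [0, 0.07, 0], "twist": [0, 0, -0.15]},
  {"translation": [-0.01, 0.14, 0], "twist": [0, 0, -0.3]},
  {"translation": [-0.01, 0.14, 0], "twist": [0, 0, -0.4]},
  {"translation": [-0.01, 0.14, -0.08], "twist": [0, 0, -0.4]},
  {"translation": [-0.01, 0.14, -0.16], "twist": [0, 0, -0.4]},
  {"translation": [-0.01, 0.14, -0.24], "twist": [0, 0, -0.4]},
  {"translation": [-0.01, 0.14, -0.32], "twist": [0, 0, -0.4]},
  {"translation": [-0.01, 0.14, -0.4], "twist": [0, 0, -0.4]},
  {"translation": [-0.01, 0.14, -0.45], "twist": [0, 0, -0.4]},
  {"translation": [-0.01, 0.14, -0.48], "twist": [0, 0, -0.4]},
])

```text
t: 21.65
ee_pos: [558.1, 154.8, 231.2]
orientation: [3.141, 0.052, -0.001]
ft_force: [0.1, -0.5, -0.3]
width: 43.7
```

```bash
python3 look.py 4
```

```text
21.75 [558.1 154.8 231.4] [-0.1 -0.5  0.2] [0.25 0.6  1.82 0.   0.72 1.79]
```

View pics/l4.png

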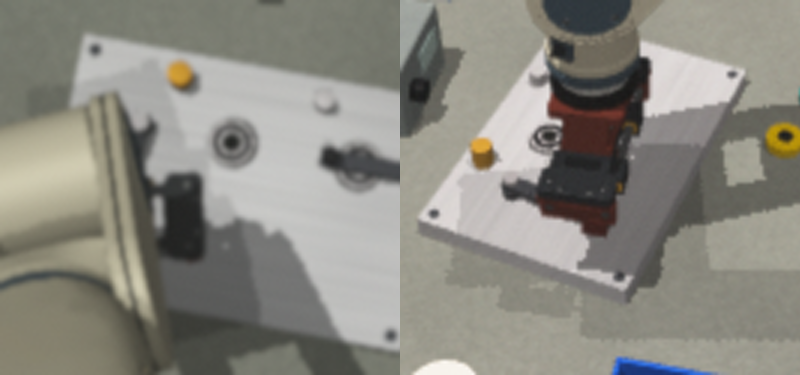

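The gripper straddles the pin area and the bearing sits in the nest at top crop (233,143). I'll close to about 18 mm and sweep the arc.

Request:
send_rows([
  {"translation": [-0.018, -0.08, 0], "twist": [0, 0, 0.1]},
  {"translation": [-0.029, -0.161, 0], "twist": [0, 0, 0.2]},
  {"translation": [-0.034, -0.243, 0], "twist": [0, 0, 0.3]},
  {"translation": [-0.032, -0.325, 0], "twist": [0, 0, 0.4]},
  {"translation": [-0.023, -0.407, 0], "twist": [0, 0, 0.5]},
  {"translation": [-0.008, -0.487, 0], "twist": [0, 0, 0.6]},
  {"translation": [0.014, -0.566, 0], "twist": [0, 0, 0.7]},
  {"translation": [0.043, -0.643, 0], "twist": [0, 0, 0.8]},
  {"translation": [0.077, -0.718, 0], "twist": [0, 0, 0.9]},
  {"translation": [0.118, -0.789, 0], "twist": [0, 0, 1]},
], grip=0.59)

```text
t: 22.75
ee_pos: [570.0, 75.6, 232.2]
orientation: [-3.03, -0.83, 0.001]
ft_force: [-1.8, -0.3, 1.4]
width: 18.1
```

Request:
send_rows([
  {"translation": [0.046, -0.068, 0], "twist": [0, 0, 0.1]},
  {"translation": [0.098, -0.131, 0], "twist": [0, 0, 0.2]},
  {"translation": [0.155, -0.191, 0], "twist": [0, 0, 0.3]},
  {"translation": [0.216, -0.245, 0], "twist": [0, 0, 0.4]},
  {"translation": [0.282, -0.294, 0], "twist": [0, 0, 0.5]},
  {"translation": [0.351, -0.338, 0], "twist": [0, 0, 0.6]},
  {"translation": [0.424, -0.376, 0], "twist": [0, 0, 0.7]},
  {"translation": [0.499, -0.407, 0], "twist": [0, 0, 0.8]},
  {"translation": [0.577, -0.433, 0], "twist": [0, 0, 0.9]},
  {"translation": [0.63, -0.446, 0], "twist": [0, 0, 1]},
])

```text
t: 23.75
ee_pos: [633.4, 31.1, 232.3]
orientation: [2.73, 1.554, 0.0]
ft_force: [-1.4, 1.2, -0.2]
width: 18.1
```

```bash
python3 look.py 5
```

```text
23.85 [633.7  31.1 232.3] [0.6 0.6 0.5] [ 0.03  0.66  1.69 -0.    0.79  0.57]
```

View pics/l5.png

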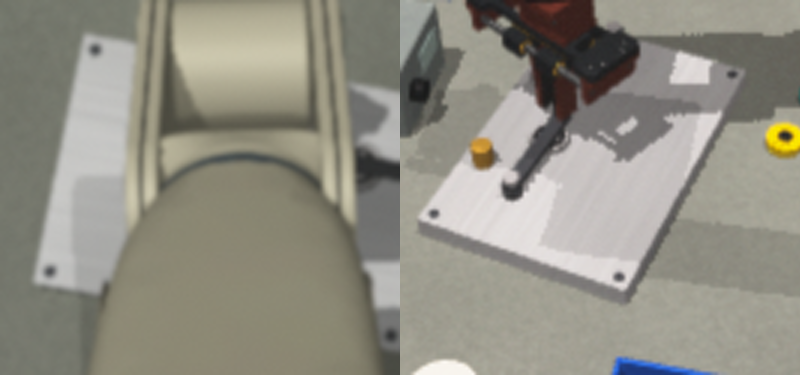

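The arm now lies over the bearing. I'll push slowly on to the stop.

Request:
send_rows([
  {"translation": [0.01, -0.002, 0], "twist": [0, 0, 0]},
  {"translation": [0.02, -0.004, 0], "twist": [0, 0, 0]},
  {"translation": [0.028, -0.005, 0], "twist": [0, 0, 0]},
  {"translation": [0.034, -0.006, 0], "twist": [0, 0, 0]},
  {"translation": [0.038, -0.007, 0], "twist": [0, 0, 0]},
  {"translation": [0.042, -0.008, 0], "twist": [0, 0, 0]},
  {"translation": [0.046, -0.008, 0], "twist": [0, 0, 0]},
  {"translation": [0.05, -0.009, 0], "twist": [0, 0, 0]},
  {"translation": [0.05, -0.009, 0], "twist": [0, 0, 0]},
  {"translation": [0.05, -0.009, 0], "twist": [0, 0, 0]},
])

```text
t: 24.85
ee_pos: [638.1, 30.4, 232.0]
orientation: [2.732, 1.551, 0.0]
ft_force: [-0.7, 0.0, -1.2]
width: 17.7
```

Request:
send_rows([
  {"translation": [0.005, -0.001, 0], "twist": [0, 0, 0]},
  {"translation": [0.01, -0.002, 0], "twist": [0, 0, 0]},
  {"translation": [0.015, -0.003, 0], "twist": [0, 0, 0]},
  {"translation": [0.02, -0.004, 0], "twist": [0, 0, 0]},
  {"translation": [0.022, -0.004, 0], "twist": [0, 0, 0]},
  {"translation": [0.024, -0.004, 0], "twist": [0, 0, 0]},
  {"translation": [0.026, -0.005, 0], "twist": [0, 0, 0]},
  {"translation": [0.028, -0.005, 0], "twist": [0, 0, 0]},
  {"translation": [0.03, -0.006, 0], "twist": [0, 0, 0]},
  {"translation": [0.03, -0.006, 0], "twist": [0, 0, 0]},
])

```text
t: 25.85
ee_pos: [639.7, 30.1, 231.7]
orientation: [-2.73, -1.55, 0.006]
ft_force: [-8.4, 1.5, 4.8]
width: 17.9
```

The force rose to 8.4 N, so the keeper is at its stop. I'll release, rise and back away to look.

Request:
send_rows([
  {"translation": [-0.01, 0.002, 0], "twist": [0, 0, 0]},
  {"translation": [-0.02, 0.004, 0], "twist": [0, 0, 0]},
  {"translation": [-0.02, 0.004, 0], "twist": [0, 0, 0]},
  {"translation": [-0.02, 0.004, 0], "twist": [0, 0, 0]},
  {"translation": [-0.02, 0.004, 0.1], "twist": [0, 0, 0]},
  {"translation": [-0.02, 0.004, 0.25], "twist": [0, 0, 0]},
  {"translation": [-0.02, 0.004, 0.4], "twist": [0, 0, 0]},
  {"translation": [-0.02, 0.004, 0.6], "twist": [0, 0, 0]},
  {"translation": [-0.02, 0.004, 0.8], "twist": [0, 0, 0]},
  {"translation": [-0.02, 0.004, 1], "twist": [0, 0, 0]},
], grip=0.4)

```text
t: 26.85
ee_pos: [639.1, 30.2, 334.5]
orientation: [2.731, 1.551, 0.002]
ft_force: [0.5, 0.6, 1.0]
width: 26.3
```

Request:
send_rows([
  {"translation": [-0.1, -0.1, 0], "twist": [0, 0, 0]},
  {"translation": [-0.2, -0.2, 0], "twist": [0, 0, 0]},
  {"translation": [-0.3, -0.3, 0], "twist": [0, 0, 0]},
  {"translation": [-0.4, -0.4, 0], "twist": [0, 0, 0]},
  {"translation": [-0.5, -0.5, 0], "twist": [0, 0, 0]},
  {"translation": [-0.6, -0.6, 0], "twist": [0, 0, 0]},
  {"translation": [-0.7, -0.7, 0], "twist": [0, 0, 0]},
  {"translation": [-0.8, -0.8, 0], "twist": [0, 0, 0]},
  {"translation": [-0.9, -0.9, 0], "twist": [0, 0, 0]},
  {"translation": [-1, -1, 0], "twist": [0, 0, 0]},
])

```text
t: 27.85
ee_pos: [538.2, -70.6, 332.0]
orientation: [2.732, 1.551, 0.0]
ft_force: [0.4, 0.2, -0.5]
width: 26.4
```

Request:
send_rows([
  {"translation": [-0.05, -0.1, 0], "twist": [0, 0, 0]},
  {"translation": [-0.1, -0.2, 0], "twist": [0, 0, 0]},
  {"translation": [-0.15, -0.3, 0], "twist": [0, 0, 0]},
  {"translation": [-0.2, -0.4, 0], "twist": [0, 0, 0]},
  {"translation": [-0.25, -0.5, 0], "twist": [0, 0, 0]},
  {"translation": [-0.3, -0.6, 0], "twist": [0, 0, 0]},
  {"translation": [-0.35, -0.7, 0], "twist": [0, 0, 0]},
  {"translation": [-0.4, -0.8, 0], "twist": [0, 0, 0]},
  {"translation": [-0.45, -0.9, 0], "twist": [0, 0, 0]},
  {"translation": [-0.5, -0.95, 0], "twist": [0, 0, 0]},
])

```text
t: 28.85
ee_pos: [488.6, -165.8, 332.0]
orientation: [2.732, 1.55, 0.0]
ft_force: [0.2, 0.1, -0.2]
width: 26.3
```

```bash
python3 look.py 6
```

```text
28.95 [ 488.4 -165.4  331.9] [-0.3  0.3  0.3] [-0.35  0.37  1.92 -0.    0.85  0.19]
```

View pics/l6.png

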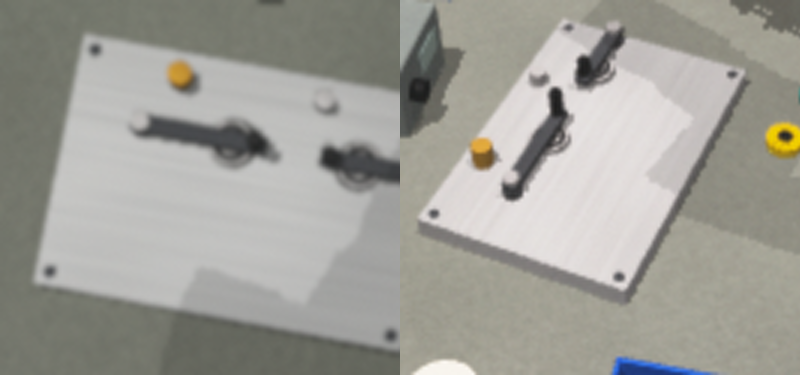

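The keeper lies over the bearing with its pivot at top crop (140,121) and its pin at (257,141). The spacer, plug and done bearing haven't moved. One numeric check of the keeper angle, then I'll hand in.

```bash
python3 - <<'E'
from h import *
import pickle
d=pickle.load(open("top6.pkl","rb"));s=pickle.load(open("side6.pkl","rb"))
f=lambda x,y:((x+.5)/3-.5+225,(y+.5)/3-.5+125)
g=lambda x,y:((x-400+.5)/3-.5+232,(y+.5)/3-.5+172)
for D,P,Q in((d,f(140,121),f(256,141)),(s,g(513,180),g(555,94))):
    p=ray(D,[P],45)[0];q=ray(D,[Q],73)[0];v=q-p
    print(p.round(1),q.round(1),"r",np.hypot(v[0],v[1]).round(1),"keeper",-(np.arctan2(v[1],v[0])-(-np.pi/2-.19)).round(3))
E
```

```text
[655.6 127.5  45. ] [633.4  28.8  73. ] r 101.2 keeper 0.031
[650.2 132.5  45. ] [633.1  36.5  73. ] r 97.5 keeper -0.014
```

```bash
python3 -c "
from workcell import ctrl
print(ctrl.close_job())"
```

```text
the job is handed in; nothing more can be done
None
```

I pushed the bearing across the deck into the empty nest with two part-open fingers. I then swung the keeper arm round by its pin to its stop, let go, backed away and handed the job in at about 29 s. No verdict is reported, so the checks below are my own.

- **Bearing seated:** camera triangulation disagreed here. It put the bearing's top at z ≈ 32 mm, about halfway to unseated (28 mm is seated, 34 mm is on the deck). I pushed a little further and met 5–7 N of resistance with no movement. The fingertips then reached z = 29 mm over it with no force, which rules out its lying on the deck. I pressed on to z ≈ 28 mm before lifting off, but took no force reading there, so flatness is inferred rather than measured.
- **Keeper closed:** the push force rose to 8.4 N at the stop. After release the keeper angle read 0.03 rad from the top camera and -0.01 rad from the side camera, both under the 0.08 limit.
- **Everything else:** in the last picture the other bearing, spacer and plug were where they started. The bins, driver and jar were not measured again, but the arm did not go near them. The gripper was clear of everything.

One set of three moves was refused because I left out the twist values. Nothing moved, and I resent them.

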